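# Tip the turned balls out of a divided organiser

## Task

One compartment of the divided wooden organiser holds two freshly varnished balls: lift the organiser by its post, bring it low over the open crate and tip it towards the balls' corner, so that both balls roll out through the gap in that corner into the crate while the pieces in the other three compartments stay in. Then set the organiser back down upright on the bench, clear of the crate, and let go. Do not touch the balls with the gripper or let them fall hard, and leave the jar, the mallet and the gouge where they are.

Things in the scene. Friction and masses are not known exactly. Their poses are not given: they have to be found in the camera images.
- organiser: loose plywood organiser, 220 x 220 mm, walls 40 mm high and 6 mm thick, floor 6 mm thick, about 0.5 kg loaded. Two dividers along its x and y axes make four compartments, one in each quadrant, each 101 x 101 mm inside. Origin: centre of the underside, z up, x and y parallel to its sides
- post_top (a point): middle of the top of the organiser's handle: a square wooden post 26 x 26 mm, its sides parallel to the organiser's x and y axes, standing in the middle and rising to 120 mm above the underside, 80 mm above the walls
- gap (a point): middle of the pouring lip of the +x +y compartment. All four outer corners are alike: cut off at 45 degrees (80 mm along each side), leaving a gap 113 mm wide with no wall but a ramp that rises 8 mm over 30 mm (15 degrees) to its lip, 99 mm from the centre on the diagonal, 14 mm above the underside. Balls roll out from about 25 degrees of tilt straight towards that corner; 40 to 45 empties it
- ball_a_center (a point): centre of one of the two turned wooden balls, 40 mm in diameter, 22 g, both lying in the same compartment, free to roll
- ball_b_center (a point): centre of the other wooden ball, same size
- ball_a: the first ball itself (its origin turns with it: use the centre)
- ball_b: the second ball itself (its origin turns with it: use the centre)
- block: rectangular wooden block 38 x 38 mm and 44 mm high, in a compartment of its own; origin at the centre of its underside
- billet: wooden cylinder 36 mm in diameter and 44 mm high, standing in a compartment of its own; origin at the centre of its underside
- foot: turned wooden furniture foot, 40 mm in diameter and 44 mm high with a waist, in a compartment of its own; origin at the centre of its underside
- crate: open wooden crate fixed to the bench, 240 (x) x 220 (y) mm outside, 70 mm high, walls 9 mm and floor 9 mm thick; origin at the centre of its underside
- jar: bystander: closed jar, 64 mm in diameter, 85 mm high, standing; origin at the centre of its underside
- mallet: bystander: lying wooden mallet, handle along its x axis, 240 mm long, head 100 mm wide and 72 mm thick; origin at bench level under the handle
- gouge: bystander: carving gouge with a wooden handle, 200 mm long, lying along its x axis; origin underneath
Things that resemble listed ones, but are neither listed nor needed, are in the scene too. There is more than one size of the organiser; the job needs the smaller. What is shaped like the ball_a but blue is not meant.

How it is judged (in metres and radians):
On the way, in this order (a step that is already met when the one before it is completed fails the run):
1. the organiser is off the bench and tipped more than 20 degrees (height (world z) of organiser above 0.04 m and angle between organiser's own z axis and vertical above 0.35 rad), for 0.1 s.
2. both balls lie in the crate while the other three pieces are still in the organiser (x of ball_a_center in the frame of crate between -0.112 and 0.112 m and y of ball_a_center in the frame of crate between -0.102 and 0.102 m and height (world z) of each of ball_a_center, ball_b_center below 0.065 m and linear speed of each of ball_a, ball_b below 0.1 m/s and x of ball_b_center in the frame of crate between -0.112 and 0.112 m and y of ball_b_center in the frame of crate between -0.102 and 0.102 m and x of block in the frame of organiser between -0.109 and 0.109 m and y of block in the frame of organiser between -0.109 and 0.109 m and z of block in the frame of organiser between -0.002 and 0.05 m and x of billet in the frame of organiser between -0.109 and 0.109 m and y of billet in the frame of organiser between -0.109 and 0.109 m and z of billet in the frame of organiser between -0.002 and 0.05 m and x of foot in the frame of organiser between -0.109 and 0.109 m and y of foot in the frame of organiser between -0.109 and 0.109 m and z of foot in the frame of organiser between -0.002 and 0.05 m), for 0.2 s.
At the end, for the whole second after the job is handed in: Both balls rest inside the crate (below its rim, slower than 0.1 m/s); the block, billet and foot are still in the organiser; the organiser stands upright on the bench (underside within 12 mm of it, tilt under 0.08 rad), at rest, not leaning on the crate, and let go (all of step 2 and height (world z) of organiser below 0.012 m and angle between organiser's own z axis and vertical below 0.08 rad and linear speed of organiser below 0.02 m/s and not (contact force between organiser and crate above 0.2 N)); the robot touches nothing.
It fails at once if the fingers or arm touch a ball (contact force between any of the fingers, the arm and ball_a above 0.3 N or contact force between any of the fingers, the arm and ball_b above 0.3 N).
It fails at once if a ball falls hard (faster than 2 m/s, a drop of about 200 mm) (linear speed of any of ball_a, ball_b above 2 m/s).
It fails at once if the jar, mallet or gouge is moved more than 30 mm (distance of any of jar, mallet, gouge from where it was at the start of the episode above 0.03 m).
It also fails if it takes over 51 s, if anything falls off the work surface, if the arm or the gripper's body presses on something with over 40 N, if the wrist force passes 120 N, or if a joint passes its speed limit or range.

## Robot

A 6-joint arm with a two-finger parallel gripper is mounted at the origin on the work surface. World frame = base frame: x ahead of the robot, y to its left, z up, the work surface at z = 0. Lengths are in mm, angles in rad, forces in N, time in s.
With the tool pointing down it reaches from about 350 to 775 mm from the base axis. Payload 7.3 kg.
Tool frame: the origin (TCP) lies at the very end of the fingers, on their centre line; the grasp point (between the pads) lies 19 mm behind it; z points along the fingers, y is the line along which they close (so a half turn about z gives the same grasp; the last joint's range is limited). The gripper opens to 92 mm and grips with 3 to 60 N. Pads are 19 mm wide; open, the fingers measure 130 mm over their backs; the gripper's body (75 mm by 190 mm) begins 47 mm behind the grasp point.
Start: joints at [0.988, 0.342, 1.524, -0, 1.275, -0.146], TCP at [222.086, 475.734, 226.741] pointing down, gripper open.
Joint ranges: [-2.53, 2.53], [-0.77, 2.02], [0.04, 2.7], [-1, 4.14], [0.28, 2.66], [-3.11, 3.11]. Speed limits (rad/s): [2.57, 2.57, 3.14, 3.14, 3.14, 3.14].

## Interface

Orientations are given as [roll, pitch, yaw] about the fixed x, y, z axes, in that order (R = Rz(yaw) Ry(pitch) Rx(roll)).
In Python, from plant import * gives the robot as it stands.
- The arm moves only by the tool arm_command, never from a script. Its arguments are lists of equal length, an entry for each row: "gripper": the finger opening in mm, from 0 to 91.8; "dp": the shift along the tool's x, y, z in units of 25 mm (1.0 is 25 mm), a list of three; "twist": the turn about the tool's z in units of 5 degrees (1.0 is 5 degrees). A call has exactly 5 rows; each row shifts and turns the commanded pose from where the row before left it, along the tool's axes as they then stand; what a row does not reach is not made up. A row lasts 1/8 s, in which the tool goes at most 62.5 mm and 10.7 degrees, less where a joint would pass 70% of its speed; a pose out of reach is approached as far as the arm can. A call is refused whole if a number of a shift passes 1 or a number of a turn 1, either way. A call with a gripper value outside its range is refused whole. The fingers move at their own pace and stop on an object; the grip force is fixed at half the most. Time passes only in rows, so rows that do not move let the fingers close, or fill a call up. It gives the time, the measured TCP pose, the force, the opening and the grip force at its end, in the units of the state.
- get_obs(): the state, without advancing time (a new reading comes with each control period).
- capture(name): name is "scene" or "top" or "wrist"; returns the picture (384x512x3 uint8, red, green, blue); there is no depth.
- get_calibration(name): a dict with "mtx" (3x3 intrinsics, pixels), "position" and "attitude" of the camera in the world; the wrist camera has in their place "mount" (4x4, takes a point from camera to tool coordinates, whose origin is the TCP and whose axes are the flange's). Camera axes: x right, y down, z forward; pixel columns grow to the right and rows downward; lengths in mm; the calibration is good to about 2 mm. A picture is of the moment at which its call begins: read the wrist's pose just before it. get_calibration takes no time and is no camera call.
- close_job(): hands the job in; it is judged then, once.
The state is a dict: "time": time; "joint_positions": joint angles; "dq": joint speeds; "tau": joint torques, N m; "tool_pos": TCP position; "tcp_rot": TCP orientation; "contact_force": force on the tool from outside, world axes, zero at the start; "moment": the same for the moment, N m; "grip_width": finger opening in mm; "finger_force": force on a finger pad.
Only numpy, scipy, OpenCV 4.12 (cv2) and the standard library are available. Lean on these libraries where they do the work, as an engineer would, in place of code of your own. Each camera call takes 0.05 s, during which the arm holds its last target. There are 200 camera calls.

## Working session

There is one attempt and no reset: what is moved stays moved. The work goes in short steps, Python scripts to look and compute and a tool call to move; the robot and the scene stay as the last step left them, time stands still between calls to the robot, and variables do not carry over. Pictures are saved under pics/ and viewed, at most 10 in all, crops included, and the job is handed in when it is done.

Besides the shell and the picture viewer there is one more tool, called after "Emit:" by a JSON object that holds its "op" and its "data". arm_command: Moves the arm, as the interface text tells. Its arguments: {"type":"object","properties":{"gripper":{"type":"array"},"dp":{"type":"array"},"twist":{"type":"array"}},"required":["gripper","dp","twist"]}

```bash
ls -la; mkdir -p pics; cat > h.py <<'E'
from plant import *
import numpy as np, cv2
from scipy.spatial.transform import Rotation as R
E
python3 - <<'E'
from h import *
import plant; print([n for n in dir(plant) if n[0]!='_'])
print(get_obs())
for n in("top","scene","wrist"): print(n,get_calibration(n))
a=capture("top");b=capture("scene")
cv2.imwrite("pics/top.png",a[...,::-1]);cv2.imwrite("pics/scene.png",b[...,::-1])
cv2.imwrite("pics/top1.png",cv2.resize(a,(800,600),interpolation=cv2.INTER_CUBIC)[...,::-1])
E
```

```text
total 12
drwxr-xr-x  3 agent agent 4096 Dec  1 22:24 .
drwxr-xr-x 23 root  root  4096 Dec  1 22:24 ..
drwxr-xr-x  2 agent agent 4096 Dec  1 22:24 pics
['Unreachable', 'capture', 'close_job', 'get_calibration', 'get_obs']
{'time': 0.0, 'joint_positions': array([ 9.87995187e-01,  3.42728352e-01,  1.52503383e+00, -1.75921356e-05,
        1.27539957e+00, -1.46037494e-01]), 'dq': array([-0.00048917,  0.00050327,  0.00023736, -0.00059773,  0.00088823,
        0.00147333]), 'tau': array([-2.01436691e-03, -4.31232655e+01, -2.44217581e+01,  7.16942246e-02,
        5.59248368e-02, -1.79287858e-04]), 'tool_pos': array([221.85068026, 475.36315996, 226.03617816]), 'tcp_rot': array([-3.14003781e+00, -2.11690506e-04,  2.70483398e+00]), 'contact_force': array([-0.58577024, -0.00643053, -0.06233298]), 'moment': array([0.05136207, 0.00480191, 0.0232224 ]), 'finger_force': 0.0, 'grip_width': 91.62373961213908}
top {'mtx': array([[385.42822063,   0.        , 252.34368549],
       [  0.        , 385.42822063, 192.31992471],
       [  0.        ,   0.        ,   1.        ]]), 'position': array([ 342.6857
[... 212 characters left out ...]
,
       [  0.        ,   0.        ,   1.        ]]), 'position': array([1294.08635838,  128.47726987,  898.89936424]), 'attitude': array([-2.33757167, -0.01005123,  1.72607193])}
wrist {'mtx': array([[267.95401911,   0.        , 256.97815831],
       [  0.        , 267.95401911, 195.08539821],
       [  0.        ,   0.        ,   1.        ]]), 'mount': array([[-1.01870582e-03, -9.52689416e-01, -3.03943808e-01,
         8.18247024e+01],
       [ 9.99999437e-01, -1.06122666e-03, -2.52870457e-05,
        -2.62494035e-01],
       [-2.98462573e-04, -3.03943663e-01,  9.52689960e-01,
        -1.58597026e+02],
       [ 0.00000000e+00,  0.00000000e+00,  0.00000000e+00,
         1.00000000e+00]])}
```

View pics/top1.png

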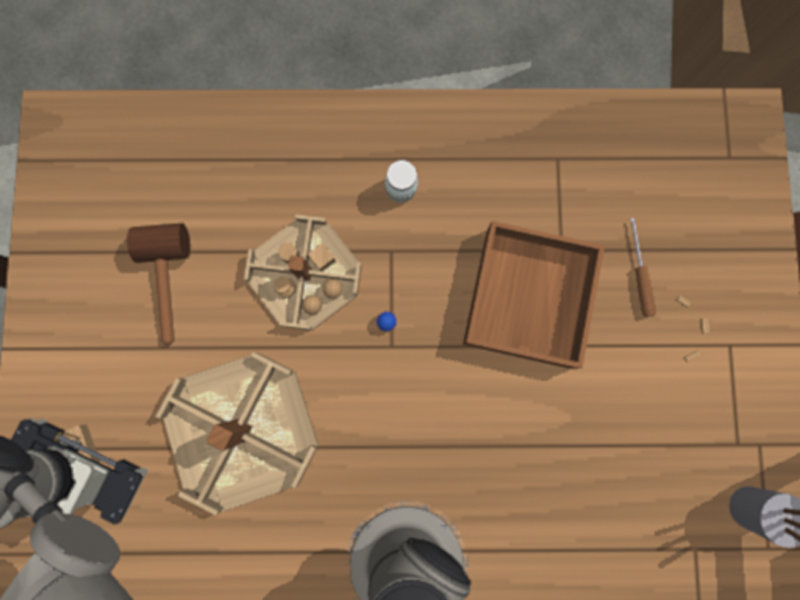

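View pics/scene.png

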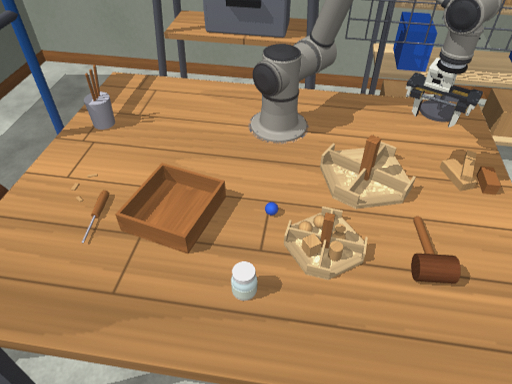

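The smaller organiser is at about (300,270) in the enlarged top view. The larger one, at (237,433), is empty. The varnished balls are at (333,288) and (313,303), and the lone blue ball at (387,321) is not meant. The crate is around (533,295). I'll confirm this in an enlarged crop.

```bash
python3 - <<'E'
from h import *
a=cv2.imread("pics/top.png")
# crop cols 150..250 rows 132..216 x8 -> 800x672 too tall: rows 135..210
cv2.imwrite("pics/c1.png",cv2.resize(a[135:210,152:252],None,fx=8,fy=8,interpolation=cv2.INTER_CUBIC))
cv2.imwrite("pics/c2.png",cv2.resize(a[138:240,290:390],None,fx=5.8,fy=5.8,interpolation=cv2.INTER_CUBIC))
E
```

```text
(no output)
```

View pics/c1.png

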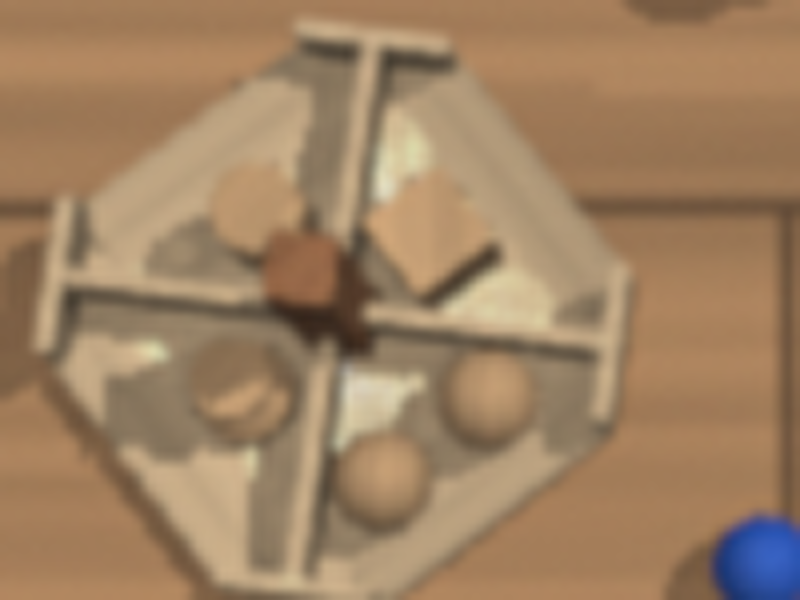

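View pics/c2.png

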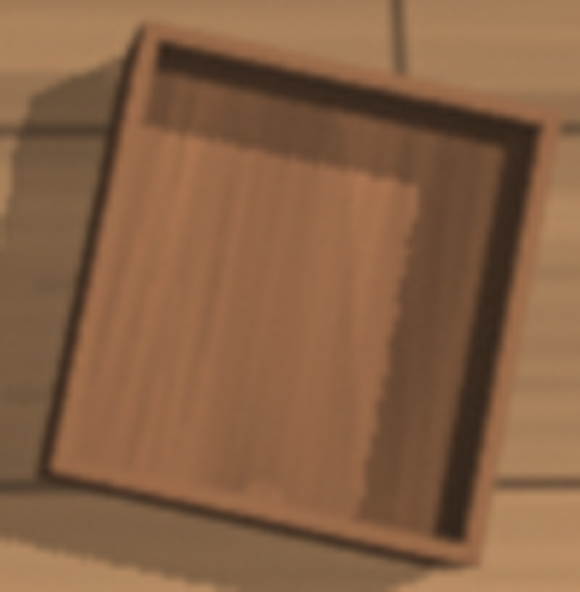

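The crop confirms the small organiser. Its two tan balls are in the lower-right compartment, at (488,397) and (385,480). The block is upper right, the billet upper left and the foot lower left. The post top is at (300,272). The crate's rim corners are at (147,22), (558,118), (475,565) and (43,475) in c2.

```bash
cat >> h.py <<'E'
def ray(px,z,K,p,Rm):
    d=Rm@np.linalg.solve(K,[px[0],px[1],1.]); return p+d*(z-p[2])/d[2]
def top(px,z,off=(0,0),s=1.):
    c=get_calibration("top"); px=(np.array(px)+.5)/s-.5+np.array(off)
    return ray(px,z,c["mtx"],c["position"],R.from_euler("xyz",c["attitude"]).as_matrix())
E
python3 - <<'E'
from h import *
np.set_printoptions(precision=1,suppress=True)
o=(152,135)
E={k:top(v,40,o,8) for k,v in dict(t=(374,38),b=(297,583),l=(55,277),r=(612,345)).items()}
print(E, "ctr",sum(E.values())/4)
for a,b in(("b","t"),("l","r")):
    v=E[a]-E[b]; print(a,b,np.linalg.norm(v),np.degrees(np.arctan2(v[1],v[0])))
print("post",top((300,270),120,o,8))
for p in((488,397),(385,480)): print("ball",top(p,26,o,8))
c=[top(p,70,(290,138),5.8) for p in((147,22),(558,118),(475,565),(43,475))]
print("crate",c,sum(c)/4)
for i in range(4):
    v=c[(i+1)%4]-c[i];print(np.linalg.norm(v),np.degrees(np.arctan2(v[1],v[0])))
print("jar",top((402,170),85,(0,0),800/512))
E
```

```text
{'t': array([662.2, 186.4,  40. ]), 'b': array([451.8, 212.6,  40. ]), 'l': array([569.2, 306.6,  40. ]), 'r': array([541.9,  94.4,  40. ])} ctr [556.3 200.   40. ]
b t 212.08134490519055 172.90478982229513
l r 213.89597109327312 82.6729150225724
post [555.6 200.5 120. ]
ball [524.3 142.8  26. ]
ball [492.4 181.9  26. ]
crate [array([ 646. , -167.7,   70. ]), array([ 594.3, -378.1,   70. ]), array([ 365.8, -324.7,   70. ]), array([ 412., -109.,   70.])] [ 504.5 -244.9   70. ]
216.68004731676658 -103.8022340807915
234.71596342386573 166.84667121272813
220.64032469035578 77.90522802219844
241.27820765185243 -14.088166232584744
jar [743.5   5.5  85. ]
```

```bash
cat >> h.py <<'E'
def st():
    o=get_obs(); print("t%.2f"%o["time"],"p",o["tool_pos"].round(1),"rpy",np.degrees(o["tcp_rot"]).round(1),"F",o["contact_force"].round(1),"w%.1f f%.1f"%(o["grip_width"],o["finger_force"]),"q6 %.2f"%o["joint_positions"][5]); return o
def plan(tgt,yaw,n):
    "straight world move to tgt (mm), yaw (deg), in n rows"
    o=st(); M=R.from_euler("xyz",o["tcp_rot"]).as_matrix(); y0=np.degrees(o["tcp_rot"][2])
    dy=(yaw-y0+180)%360-180; step=(np.array(tgt,float)-o["tool_pos"])/n
    dp=[]
    for i in range(n):
        Mi=R.from_euler("z",dy/n*i,degrees=True).as_matrix()@M
        dp.append((Mi.T@step/25).round(2).tolist())
    for k in range(0,n,5): print(dp[k:k+5])
    print("twist",round(-dy/n/5,3))
E
python3 -c "
from h import *
plan([556,200,200],37.8,25)"
```

```text
t0.10 p [221.9 475.4 226.1] rpy [-179.9   -0.   155. ] F [-0.1 -0.2  0.5] w91.8 f0.0 q6 -0.15
[[-0.67, -0.17, 0.04], [-0.68, -0.12, 0.04], [-0.69, -0.06, 0.04], [-0.69, -0.0, 0.04], [-0.69, 0.05, 0.04]]
[[-0.68, 0.11, 0.04], [-0.67, 0.16, 0.04], [-0.66, 0.22, 0.04], [-0.64, 0.27, 0.04], [-0.61, 0.32, 0.04]]
[[-0.58, 0.37, 0.04], [-0.55, 0.42, 0.04], [-0.52, 0.46, 0.04], [-0.48, 0.5, 0.04], [-0.43, 0.54, 0.04]]
[[-0.39, 0.57, 0.04], [-0.34, 0.6, 0.04], [-0.29, 0.63, 0.04], [-0.24, 0.65, 0.04], [-0.18, 0.67, 0.04]]
[[-0.13, 0.68, 0.04], [-0.07, 0.69, 0.04], [-0.02, 0.69, 0.04], [0.04, 0.69, 0.04], [0.1, 0.69, 0.04]]
twist 0.937
```

Emit:
{"op": "arm_command", "data": {"gripper": [90,90,90,90,90], "dp": [[-0.67,-0.17,0.04],[-0.68,-0.12,0.04],[-0.69,-0.06,0.04],[-0.69,0,0.04],[-0.69,0.05,0.04]], "twist": [0.94,0.94,0.94,0.94,0.94]}}

```text
time: 0.72
tool_pos: [289.1, 420.3, 221.3]
tcp_rot: [-3.141, 0.0, 2.292]
contact_force: [0.5, 0.7, 0.6]
grip_width: 89.8
finger_force: 0.0
```

As expected (288.7, 420.3), yaw 131.3°. I'll continue.

Emit:
{"op": "arm_command", "data": {"gripper": [90,90,90,90,90], "dp": [[-0.68,0.11,0.04],[-0.67,0.16,0.04],[-0.66,0.22,0.04],[-0.64,0.27,0.04],[-0.61,0.32,0.04]], "twist": [0.94,0.94,0.94,0.94,0.94]}}

```text
time: 1.35
tool_pos: [355.6, 365.2, 216.3]
tcp_rot: [-3.141, 0.0, 1.882]
contact_force: [-0.1, 1.4, 0.2]
grip_width: 90.0
finger_force: 0.0
```

Emit:
{"op": "arm_command", "data": {"gripper": [90,90,90,90,90], "dp": [[-0.58,0.37,0.04],[-0.55,0.42,0.04],[-0.52,0.46,0.04],[-0.48,0.5,0.04],[-0.43,0.54,0.04]], "twist": [0.94,0.94,0.94,0.94,0.94]}}

```text
time: 1.98
tool_pos: [422.2, 310.1, 211.3]
tcp_rot: [-3.141, 0.0, 1.472]
contact_force: [0.7, 0.5, 1.0]
grip_width: 89.6
finger_force: 0.0
```

Emit:
{"op": "arm_command", "data": {"gripper": [90,90,90,90,90], "dp": [[-0.39,0.57,0.04],[-0.34,0.6,0.04],[-0.29,0.63,0.04],[-0.24,0.65,0.04],[-0.18,0.67,0.04]], "twist": [0.94,0.94,0.94,0.94,0.94]}}

```text
time: 2.6
tool_pos: [488.7, 254.9, 206.3]
tcp_rot: [-3.141, 0.001, 1.061]
contact_force: [0.4, -0.0, 0.2]
grip_width: 90.0
finger_force: 0.0
```

Emit:
{"op": "arm_command", "data": {"gripper": [90,90,90,90,90], "dp": [[-0.13,0.68,0.04],[-0.07,0.69,0.04],[-0.02,0.69,0.04],[0.04,0.69,0.04],[0.1,0.69,0.04]], "twist": [0.94,0.94,0.94,0.94,0.94]}}

```text
time: 3.22
tool_pos: [555.3, 199.5, 201.2]
tcp_rot: [-3.141, 0.001, 0.651]
contact_force: [0.3, -0.4, -0.2]
grip_width: 90.3
finger_force: 0.0
```

```bash
python3 - <<'E'
from h import *
plan([556,200,200],37.8,1)
w=capture("wrist")
cv2.imwrite("pics/w1.png",cv2.resize(w,(800,600),interpolation=cv2.INTER_CUBIC)[...,::-1])
E
```

```text
t3.23 p [555.3 199.5 201.2] rpy [-1.80e+02  1.00e-01  3.73e+01] F [ 0.3 -0.4 -0.2] w90.3 f0.0 q6 1.13
[[0.03, 0.0, 0.05]]
twist -0.096
```

View pics/w1.png

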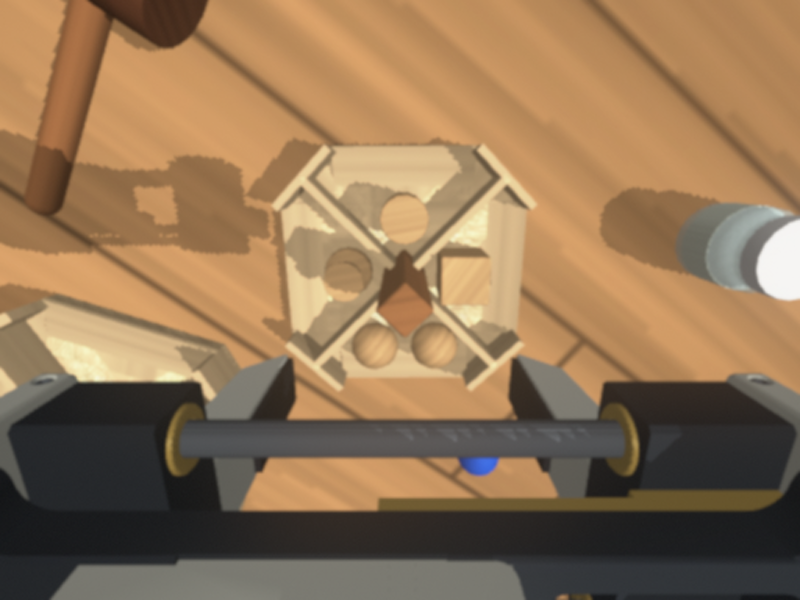

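The wrist view shows the organiser standing diagonally square to the fingers. The post top is at (405,307), the balls are at (375,345) and (434,344), and the outer corners at (277,205) and (533,207) are level.

```bash
python3 - <<'E'
from h import *
o=get_obs(); c=get_calibration("wrist"); M=R.from_euler("xyz",o["tcp_rot"]).as_matrix(); T=c["mount"]
p=o["tool_pos"]+M@T[:3,3]; s=.64
f=lambda x,z:ray((np.array(x)+.5)*s-.5,z,c["mtx"],p,M@T[:3,:3])
post=f((405,306),120); print(post)
a,b=f((277,205),40),f((533,207),40); print(a,b,(a+b)/2,np.degrees(np.arctan2(*(b-a)[1::-1])))
print(f((375,345),26),f((434,344),26))
plan([post[0],post[1],130],37.8,5)
E
```

```text
[563.06279451 199.42220411 120.        ]
[548.64481568 307.10005201  40.        ] [662.24031496 153.96059382  40.        ] [605.44256532 230.53032291  40.        ] -53.432784689405764
[495.83425164 179.92912094  26.        ] [527.15981992 139.87475589  26.        ]
t3.27 p [556.7 198.1 201. ] rpy [180.    0.   37.1] F [ 0.6 -1.2 -0.2] w89.6 f0.0 q6 1.14
[[0.05, 0.02, 0.57], [0.05, 0.02, 0.57], [0.05, 0.02, 0.57], [0.05, 0.02, 0.57], [0.05, 0.02, 0.57]]
twist -0.029
```

Emit:
{"op": "arm_command", "data": {"gripper": [90,90,90,90,90], "dp": [[0.03,0,0.93],[0.03,0,0.93],[0.03,0,0.93],[0.03,0,0.93],[0,0,0.93]], "twist": [0,0,0,0,0]}}

```text
time: 3.9
tool_pos: [556.9, 202.0, 84.4]
tcp_rot: [-3.141, 0.001, 0.656]
contact_force: [-0.4, -0.5, 0.6]
grip_width: 89.8
finger_force: 0.0
```

Emit:
{"op": "arm_command", "data": {"gripper": [60,45,40,36,30], "dp": [[0,0,0],[0,0,0],[0,0,0],[0,0,0],[0,0,0]], "twist": [0,0,0,0,0]}}

```text
time: 4.53
tool_pos: [557.7, 201.8, 86.0]
tcp_rot: [3.141, -0.001, 0.654]
contact_force: [0.1, -0.0, -0.0]
grip_width: 44.5
finger_force: 0.0
```

Emit:
{"op": "arm_command", "data": {"gripper": [20,10,10,10,10], "dp": [[0,0,0],[0,0,0],[0,0,0],[0,0,0],[0,0,0]], "twist": [0,0,0,0,0]}}

```text
time: 5.15
tool_pos: [557.9, 201.5, 85.8]
tcp_rot: [3.141, -0.001, 0.654]
contact_force: [1.8, -3.9, 2.8]
grip_width: 35.0
finger_force: 30.0
```

Emit:
{"op": "arm_command", "data": {"gripper": [10,10,10,10,10], "dp": [[0,0,-0.1],[0,0,-0.3],[0,0,-0.6],[0,0,-0.8],[0,0,-0.8]], "twist": [0,0,0,0,0]}}

```text
time: 5.78
tool_pos: [557.4, 202.0, 151.9]
tcp_rot: [-3.141, -0.0, 0.654]
contact_force: [0.3, 0.4, -4.6]
grip_width: 34.6
finger_force: 30.0
```

```bash
python3 - <<'E'
from h import *
st(); w=capture("wrist")
cv2.imwrite("pics/w2.png",cv2.resize(w,(800,600),interpolation=cv2.INTER_CUBIC)[...,::-1])
E
```

```text
t5.78 p [557.4 202.  151.9] rpy [-180.    -0.    37.5] F [ 0.3  0.4 -4.6] w34.6 f30.0 q6 1.13
```

View pics/w2.png

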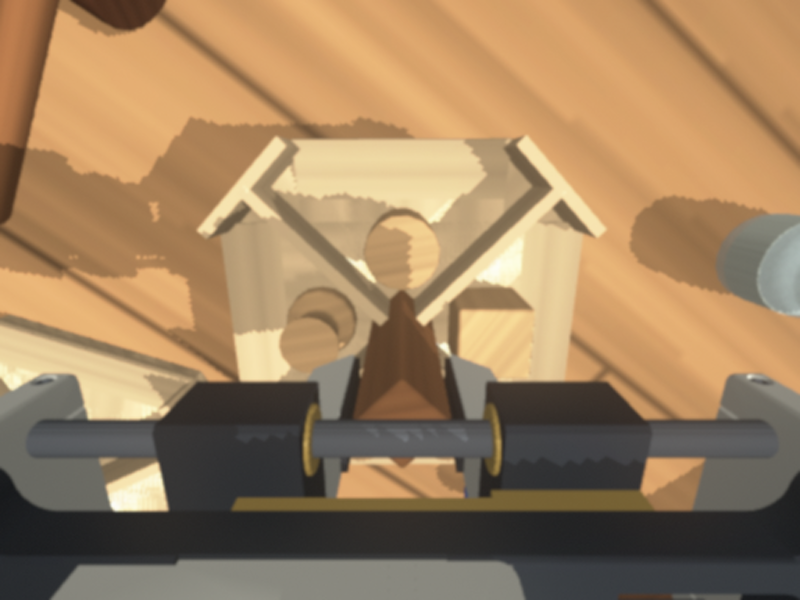

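The grasp holds. The post sits corner-wise between the pads and the organiser hangs level, with wall corners at (200,235) and (603,235), all three pieces in place and 4.6 N of weight. The tool itself can't tilt, so I'll tip the organiser about the pads' closing axis by pressing its back on the crate's rim.

```bash
python3 -c "
from h import *
plan([513,-210,205],76.7,25)"
```

```text
t5.83 p [558.8 202.4 155. ] rpy [179.9  -0.3  37.5] F [ 1.2 -0.4 -1.4] w35.0 f30.0 q6 1.13
[[-0.46, 0.48, -0.08], [-0.47, 0.47, -0.08], [-0.48, 0.45, -0.08], [-0.5, 0.44, -0.08], [-0.51, 0.43, -0.08]]
[[-0.52, 0.41, -0.08], [-0.53, 0.4, -0.08], [-0.54, 0.38, -0.08], [-0.55, 0.37, -0.08], [-0.56, 0.35, -0.08]]
[[-0.57, 0.34, -0.08], [-0.58, 0.32, -0.08], [-0.59, 0.31, -0.08], [-0.6, 0.29, -0.08], [-0.6, 0.27, -0.08]]
[[-0.61, 0.26, -0.08], [-0.62, 0.24, -0.08], [-0.63, 0.22, -0.08], [-0.63, 0.2, -0.08], [-0.64, 0.19, -0.08]]
[[-0.64, 0.17, -0.08], [-0.65, 0.15, -0.08], [-0.65, 0.13, -0.08], [-0.65, 0.12, -0.08], [-0.66, 0.1, -0.08]]
twist -0.314
```

Emit:
{"op": "arm_command", "data": {"gripper": [10,10,10,10,10], "dp": [[-0.15,0.16,-0.2],[-0.31,0.31,-0.2],[-0.48,0.45,-0.2],[-0.5,0.44,-0.2],[-0.51,0.43,-0.1]], "twist": [-0.31,-0.31,-0.31,-0.31,-0.31]}}

```text
time: 6.45
tool_pos: [549.7, 135.1, 172.6]
tcp_rot: [-3.141, 0.001, 0.791]
contact_force: [0.7, -0.3, -5.4]
grip_width: 34.8
finger_force: 30.0
```

Emit:
{"op": "arm_command", "data": {"gripper": [10,10,10,10,10], "dp": [[-0.52,0.41,-0.08],[-0.53,0.4,-0.08],[-0.54,0.38,-0.08],[-0.55,0.37,-0.08],[-0.56,0.35,-0.08]], "twist": [-0.31,-0.31,-0.31,-0.31,-0.31]}}

```text
time: 7.08
tool_pos: [540.3, 52.9, 182.4]
tcp_rot: [-3.14, 0.001, 0.926]
contact_force: [1.0, 0.2, -4.9]
grip_width: 34.6
finger_force: 30.0
```

Emit:
{"op": "arm_command", "data": {"gripper": [10,10,10,10,10], "dp": [[-0.57,0.34,-0.08],[-0.58,0.32,-0.08],[-0.59,0.31,-0.08],[-0.6,0.29,-0.08],[-0.6,0.27,-0.08]], "twist": [-0.31,-0.31,-0.31,-0.31,-0.31]}}

```text
time: 7.7
tool_pos: [531.0, -29.4, 192.4]
tcp_rot: [-3.14, 0.0, 1.062]
contact_force: [-0.1, -1.2, -5.6]
grip_width: 34.2
finger_force: 30.0
```

Emit:
{"op": "arm_command", "data": {"gripper": [10,10,10,10,10], "dp": [[-0.61,0.26,-0.08],[-0.62,0.24,-0.08],[-0.63,0.22,-0.08],[-0.63,0.2,0],[-0.64,0.19,0]], "twist": [-0.31,-0.31,-0.31,-0.31,-0.31]}}

```text
time: 8.32
tool_pos: [521.4, -111.8, 198.3]
tcp_rot: [-3.14, -0.0, 1.197]
contact_force: [-0.3, -0.3, -5.3]
grip_width: 35.3
finger_force: 30.0
```

```bash
python3 -c "
from h import *
plan([513,-210,195],76.7,5)"
```

```text
t8.32 p [ 521.4 -111.8  198.3] rpy [-179.9   -0.    68.6] F [-0.3 -0.3 -5.3] w35.3 f30.0 q6 0.02
[[-0.76, 0.22, 0.03], [-0.76, 0.2, 0.03], [-0.77, 0.18, 0.03], [-0.77, 0.16, 0.03], [-0.78, 0.14, 0.03]]
twist -0.325
```

Emit:
{"op": "arm_command", "data": {"gripper": [10,10,10,10,10], "dp": [[-0.66,0.2,0],[-0.66,0.18,0],[-0.67,0.16,0],[-0.66,0.14,0],[-0.62,0.12,0]], "twist": [-0.33,-0.33,-0.33,-0.33,-0.32]}}

```text
time: 8.95
tool_pos: [514.7, -195.7, 198.3]
tcp_rot: [-3.14, -0.001, 1.34]
contact_force: [-0.4, 0.0, -5.5]
grip_width: 35.1
finger_force: 30.0
```

Emit:
{"op": "arm_command", "data": {"gripper": [10,10,10,10,10], "dp": [[-0.4,0.08,0],[-0.16,0.02,0],[0,0,0],[0,0,0],[0,0,0]], "twist": [0,0,0,0,0]}}

```text
time: 9.57
tool_pos: [514.8, -208.9, 199.0]
tcp_rot: [3.142, -0.0, 1.339]
contact_force: [-0.2, -0.4, -5.4]
grip_width: 34.9
finger_force: 30.0
```

```bash
python3 - <<'E'
from h import *
plan([513,-210,195],76.7,1)
b=capture("scene"); a=capture("top")
v=np.hstack([cv2.resize(b[120:280,90:290],(400,320),interpolation=cv2.INTER_CUBIC),cv2.resize(a[120:280,250:450],(400,320),interpolation=cv2.INTER_CUBIC)])
cv2.imwrite("pics/v1.png",v[...,::-1])
E
```

```text
t9.57 p [ 514.8 -208.9  199. ] rpy [180.   -0.   76.7] F [-0.2 -0.4 -5.4] w34.9 f30.0 q6 -0.29
[[-0.06, -0.06, 0.16]]
twist 0.001
```

View pics/v1.png

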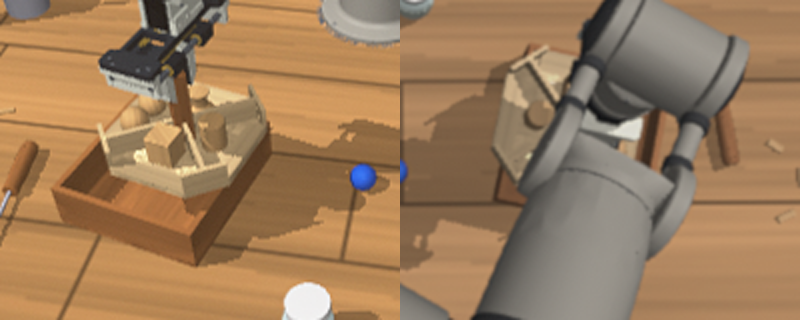

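The scene view shows the organiser held level across the crate's left rim, with both balls over the inside at about (150,103) and (132,115). I'll lower it onto the rim.

Emit:
{"op": "arm_command", "data": {"gripper": [10,10,10,10,10], "dp": [[0,0,0.4],[0,0,0.5],[0,0,0.5],[0,0,0.3],[0,0,0]], "twist": [0,0,0,0,0]}}

```text
time: 10.3
tool_pos: [514.6, -209.4, 155.9]
tcp_rot: [-3.141, -0.0, 1.338]
contact_force: [1.0, -0.7, -5.4]
grip_width: 34.8
finger_force: 30.0
```

Emit:
{"op": "arm_command", "data": {"gripper": [10,10,10,10,10], "dp": [[-0.03,0,0.1],[-0.03,0,0.1],[-0.03,0,0.1],[0,0,0],[0,0,0]], "twist": [0,0,0,0,0]}}

```text
time: 10.92
tool_pos: [514.0, -214.3, 152.0]
tcp_rot: [3.138, 0.005, 1.338]
contact_force: [-10.0, -8.7, 13.5]
grip_width: 34.8
finger_force: 30.0
```

```bash
cat >> h.py <<'E'
C=get_calibration("wrist"); Ti=np.linalg.inv(C["mount"])
def proj(u,lat,v,th,h=104.5):
    "wrist pixel of organiser point: u along ball diagonal, lat, v above underside, tilt th deg about the pads"
    a=np.radians(th); v=v-h
    f=u*np.cos(a)+v*np.sin(a); z=-u*np.sin(a)+v*np.cos(a)
    c=Ti@np.array([-f,lat,-19-z,1]); q=C["mtx"]@c[:3]; return q[:2]/q[2]
def tilt():
    "match corner patches of the level reference w2 in a new wrist picture"
    w=capture("wrist"); g=cv2.cvtColor(w,cv2.COLOR_RGB2GRAY)
    r=cv2.cvtColor(cv2.resize(cv2.imread("pics/w2.png"),(512,384),interpolation=cv2.INTER_AREA),cv2.COLOR_BGR2GRAY)
    for c in((131,148),(384,148),(257,160)):
        t=r[c[1]-16:c[1]+16,c[0]-16:c[0]+16]; best=(-1,)
        for s in np.arange(.8,1.6,.1):
            ts=cv2.resize(t,None,fx=s,fy=s); m=cv2.matchTemplate(g[:260],ts,cv2.TM_CCOEFF_NORMED); _,mv,_,ml=cv2.minMaxLoc(m)
            if mv>best[0]: best=(mv,round(s,1),ml[0]+ts.shape[1]/2,ml[1]+ts.shape[0]/2)
        print(c,best)
    return w
E
python3 - <<'E'
from h import *
for th in(0,5,10,20,30,35): print(th,proj(-99,57,40,th).round(),proj(-99,-57,40,th).round(),proj(-55,0,50,th).round())
st(); w=tilt(); cv2.imwrite("pics/w3.png",w[...,::-1])
E
```

```text
0 [337.  85.] [175.  85.] [256. 149.]
5 [341.  75.] [171.  75.] [256. 144.]
10 [346.  66.] [165.  66.] [256. 139.]
20 [358.  47.] [153.  47.] [256. 130.]
30 [375.  31.] [136.  31.] [256. 123.]
35 [384.  24.] [126.  24.] [256. 121.]
t10.93 p [ 514.  -214.3  152. ] rpy [179.8   0.3  76.7] F [-10.   -8.7  13.5] w34.8 f30.0 q6 -0.30
(131, 148) (0.749302089214325, np.float64(1.5), 275.0, 130.0)
(384, 148) (0.7285972833633423, np.float64(1.1), 347.5, 193.5)
(257, 160) (0.9054268598556519, np.float64(0.8), 228.0, 13.0)
```

```bash
cat >> h.py <<'E'
def combo(name):
    b=capture("scene"); w=capture("wrist"); st()
    v=np.hstack([cv2.resize(b[110:270,95:295],(400,320),interpolation=cv2.INTER_CUBIC),cv2.resize(w,(400,300),interpolation=cv2.INTER_AREA)[:]if 0 else cv2.resize(w[:256],(400,320)[:1]+(200,))if 0 else cv2.copyMakeBorder(cv2.resize(w,(400,300)),0,20,0,0,cv2.BORDER_CONSTANT)])
    cv2.imwrite("pics/%s.png"%name,v[...,::-1])
E
python3 - <<'E'
import re
s=open('h.py').read()
i=s.index("def combo"); s=s[:i]+'''def combo(name):
    b=capture("scene"); w=capture("wrist"); st()
    v=np.hstack([cv2.resize(b[110:270,95:295],(400,320),interpolation=cv2.INTER_CUBIC),cv2.copyMakeBorder(cv2.resize(w,(400,300)),0,20,0,0,cv2.BORDER_CONSTANT)])
    cv2.imwrite("pics/%s.png"%name,v[...,::-1])
'''
open('h.py','w').write(s)
E
python3 -c "
from h import *
combo('v2')"
```

```text
t11.07 p [ 514.  -214.3  152.1] rpy [179.8   0.3  76.7] F [-9.7 -7.3 13.6] w34.7 f30.0 q6 -0.30
```

View pics/v2.png

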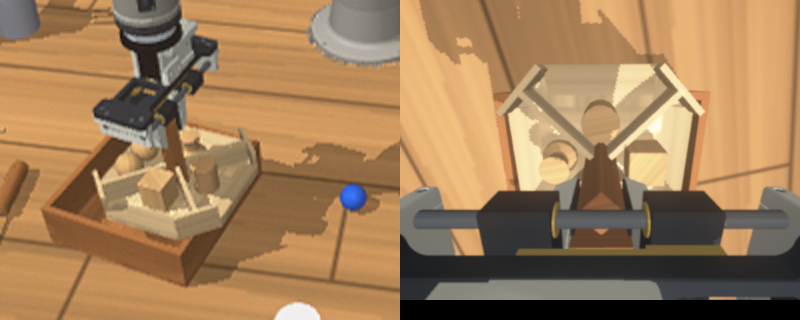

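It's still level in v2: the tail corners at (542,68) and (662,68) match the level model, and the pads' friction holds at 19 N. I'll increase the lever by moving about 18 mm further in and pressing again.

Emit:
{"op": "arm_command", "data": {"gripper": [10,10,10,10,10], "dp": [[0,0,-0.4],[-0.3,0,0],[-0.35,0,0],[0,0,0.2],[0,0,0.2]], "twist": [0,0,0,0,0]}}

```text
time: 11.7
tool_pos: [510.8, -229.6, 150.0]
tcp_rot: [3.139, 0.004, 1.338]
contact_force: [-5.8, -9.3, 12.2]
grip_width: 34.9
finger_force: 30.0
```

Emit:
{"op": "arm_command", "data": {"gripper": [10,10,10,10,10], "dp": [[0,0,0.15],[0,0,0.15],[0,0,0.15],[0,0,0],[0,0,0]], "twist": [0,0,0,0,0]}}

```text
time: 12.32
tool_pos: [512.0, -233.7, 142.1]
tcp_rot: [3.132, 0.011, 1.338]
contact_force: [-7.2, -17.2, 18.8]
grip_width: 34.9
finger_force: 30.1
```

```bash
cat >> h.py <<'E'
def tailrow():
    "rows of the strongest horizontal edges above the billet (tail lip of the organiser), with the model's row for tilts"
    w=capture("wrist"); g=cv2.GaussianBlur(cv2.cvtColor(w,cv2.COLOR_RGB2HSV)[...,1],(3,3),0).astype(float)
    e=np.abs(np.diff(np.median(g[:130,205:305],axis=1))); k=np.argsort(e)[::-1][:8]
    print([(int(i),round(e[i])) for i in k]); cv2.imwrite("pics/last_w.png",w[...,::-1])
E
python3 - <<'E'
from h import *
print([(t,int(proj(-99,0,14,t)[1])) for t in(0,5,10,15,20,25,30,35)])
r=cv2.imread("pics/w2.png"); st(); tailrow()
E
```

```text
[(0, 87), (5, 76), (10, 64), (15, 52), (20, 40), (25, 27), (30, 15), (35, 3)]
t12.32 p [ 512.  -233.7  142.1] rpy [179.4   0.6  76.6] F [ -7.2 -17.2  18.8] w34.9 f30.1 q6 -0.32
[(69, 12), (68, 10), (70, 6), (67, 4), (71, 2), (65, 1), (127, 1), (112, 1)]
```

The tail lip is at row 69, which is about 8° of tilt, so it works. I'll keep pressing.

Emit:
{"op": "arm_command", "data": {"gripper": [10,10,10,10,10], "dp": [[0,0,0.12],[0,0,0.12],[0,0,0.12],[0,0,0.12],[0,0,0]], "twist": [0,0,0,0,0]}}

```text
time: 13.0
tool_pos: [513.9, -236.2, 131.2]
tcp_rot: [3.126, 0.014, 1.338]
contact_force: [-3.6, -25.0, 19.0]
grip_width: 34.7
finger_force: 29.7
```

```bash
python3 -c "
from h import *
st(); tailrow()"
```

```text
t13.00 p [ 513.9 -236.2  131.2] rpy [179.1   0.8  76.6] F [ -3.6 -25.   19. ] w34.7 f29.7 q6 -0.32
[(58, 12), (59, 10), (57, 8), (56, 3), (60, 3), (39, 1), (93, 1), (94, 1)]
```

It's at 12.5°, but sliding friction on the rim now opposes the tilt. It would help if the tool dragged forward from a contact nearer the centre. I'll lift, go back about 48 mm, touch again and then drag forward.

Emit:
{"op": "arm_command", "data": {"gripper": [10,10,10,10,10], "dp": [[0,0,-0.8],[0.3,0,-0.3],[0.6,0,-0.2],[0.6,0,0],[0.4,0,0]], "twist": [0,0,0,0,0]}}

```text
time: 13.68
tool_pos: [521.4, -179.2, 157.5]
tcp_rot: [-3.14, -0.001, 1.34]
contact_force: [-0.1, 0.9, -5.1]
grip_width: 35.0
finger_force: 30.0
```

```bash
python3 -c "
from h import *
tailrow();plan([518,-188,149],76.7,5)"
```

```text
[(63, 12), (62, 10), (64, 6), (61, 4), (18, 1), (92, 1), (116, 1), (103, 1)]
t13.72 p [ 521.6 -178.4  157.5] rpy [-1.799e+02 -1.000e-01  7.680e+01] F [-1.   1.7 -4.9] w34.5 f30.0 q6 -0.24
[[-0.08, -0.01, 0.07], [-0.08, -0.01, 0.07], [-0.08, -0.01, 0.07], [-0.08, -0.01, 0.07], [-0.08, -0.01, 0.07]]
twist 0.003
```

Emit:
{"op": "arm_command", "data": {"gripper": [10,10,10,10,10], "dp": [[-0.15,0,0.1],[-0.15,0,0.1],[-0.1,0,0.1],[-0.05,0,0.1],[-0.05,0,0.06]], "twist": [0,0,0,0,0]}}

```text
time: 14.35
tool_pos: [518.4, -193.6, 146.5]
tcp_rot: [-3.141, -0.0, 1.338]
contact_force: [0.4, -0.6, -5.0]
grip_width: 35.1
finger_force: 30.0
```

Emit:
{"op": "arm_command", "data": {"gripper": [10,10,10,10,10], "dp": [[-0.14,0,0.06],[-0.14,0,0.07],[-0.14,0,0.08],[-0.14,0,0.09],[0,0,0]], "twist": [0,0,0,0,0]}}

```text
time: 14.98
tool_pos: [515.5, -207.2, 139.4]
tcp_rot: [3.141, -0.0, 1.338]
contact_force: [-0.8, 0.8, -1.4]
grip_width: 34.8
finger_force: 30.0
```

```bash
python3 -c "
from h import *
st();tailrow()"
```

```text
t14.97 p [ 515.5 -207.2  139.4] rpy [180.   -0.   76.7] F [-0.8  0.8 -1.4] w34.8 f30.0 q6 -0.29
[(59, 12), (60, 10), (58, 8), (61, 4), (57, 2), (16, 1), (116, 1), (88, 1)]
```

Emit:
{"op": "arm_command", "data": {"gripper": [10,10,10,10,10], "dp": [[0.1,0,-0.35],[0.5,0,0],[0.1,0,0.15],[0,0,0.1],[-0.05,0,0.08]], "twist": [0,0,0,0,0]}}

```text
time: 15.65
tool_pos: [518.5, -192.8, 142.2]
tcp_rot: [3.14, 0.004, 1.339]
contact_force: [-10.9, -6.2, 18.7]
grip_width: 34.9
finger_force: 30.0
```

Emit:
{"op": "arm_command", "data": {"gripper": [10,10,10,10,10], "dp": [[-0.12,0,0.08],[-0.12,0,0.08],[-0.12,0,0.09],[-0.12,0,0.1],[0,0,0]], "twist": [0,0,0,0,0]}}

```text
time: 16.27
tool_pos: [515.7, -204.8, 132.9]
tcp_rot: [3.14, 0.004, 1.338]
contact_force: [-8.5, -6.3, 12.4]
grip_width: 34.7
finger_force: 30.0
```

```bash
python3 -c "
from h import *
st();tailrow()"
```

```text
t16.27 p [ 515.7 -204.8  132.9] rpy [179.9   0.2  76.7] F [-8.5 -6.3 12.4] w34.7 f30.0 q6 -0.28
[(35, 12), (36, 9), (34, 7), (37, 4), (45, 3), (38, 2), (55, 2), (53, 2)]
```

It's at 22° now, and dragging works well. I'll continue along the arc to about 34°.

Emit:
{"op": "arm_command", "data": {"gripper": [10,10,10,10,10], "dp": [[-0.16,0,0.14],[-0.16,0,0.15],[-0.16,0,0.16],[-0.16,0,0.17],[0,0,0]], "twist": [0,0,0,0,0]}}

```text
time: 16.95
tool_pos: [515.9, -217.5, 121.7]
tcp_rot: [3.131, -0.0, 1.34]
contact_force: [-2.5, 12.4, 37.5]
grip_width: 34.9
finger_force: 30.2
```

```bash
python3 -c "
from h import *
tailrow();combo('v3')"
```

```text
[(11, 11), (12, 10), (10, 6), (13, 5), (61, 4), (60, 4), (20, 3), (98, 2)]
t17.10 p [ 515.9 -217.4  121.7] rpy [179.4   0.   76.8] F [-2.9 13.  36. ] w35.2 f30.2 q6 -0.31
```

View pics/v3.png

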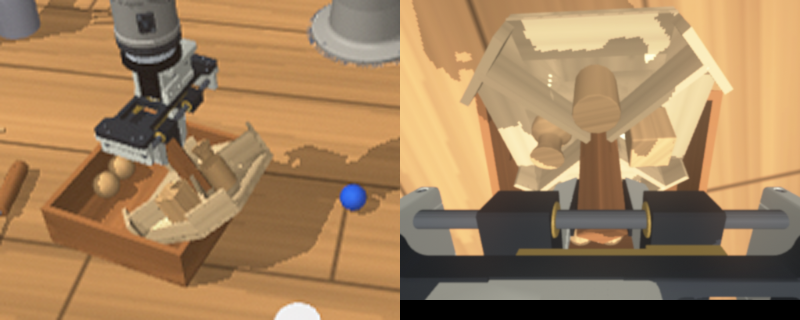

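v3 shows both balls inside the crate, at (107,185) and (121,167). The organiser is tilted about 31° with the block, billet and foot still in it. I'll lift straight up.

Emit:
{"op": "arm_command", "data": {"gripper": [10,10,10,10,10], "dp": [[0,0,-0.2],[0.05,0,-0.5],[0,0,-0.7],[0,0,-0.8],[0,0,-0.8]], "twist": [0,0,0,0,0]}}

```text
time: 17.73
tool_pos: [512.5, -217.1, 190.5]
tcp_rot: [-3.14, -0.0, 1.338]
contact_force: [-0.1, -1.0, -3.6]
grip_width: 35.1
finger_force: 29.8
```

```bash
python3 - <<'E'
from h import *
tailrow()
s=800/512
print("blue",top((762,560),20,(152,135),8).round(),"mallet",top((187,225),40,(0,0),s).round(),top((187,258),40,(0,0),s).round(),top((168,340),20,(0,0),s).round(),"big",[top(p,40,(0,0),s).round() for p in((255,354),(315,440),(162,415))])
plan([560,240,205],76.7,25)
E
```

```text
[(14, 11), (13, 8), (15, 8), (16, 4), (12, 3), (61, 2), (100, 2), (101, 2)]
blue [462.  38.  20.] mallet [649. 428.  40.] [583. 426.  40.] [424. 463.  20.] big [array([395., 288.,  40.]), array([234., 172.,  40.]), array([282., 461.,  40.])]
t17.77 p [ 513.7 -217.7  193.4] rpy [1.798e+02 1.000e-01 7.670e+01] F [ 2.2 -0.3 -1.1] w34.8 f29.8 q6 -0.31
[[0.73, -0.1, -0.02], [0.73, -0.1, -0.02], [0.73, -0.1, -0.02], [0.73, -0.1, -0.02], [0.73, -0.1, -0.02]]
[[0.73, -0.1, -0.02], [0.73, -0.1, -0.02], [0.73, -0.1, -0.02], [0.73, -0.1, -0.02], [0.73, -0.1, -0.02]]
[[0.73, -0.1, -0.02], [0.73, -0.1, -0.02], [0.73, -0.1, -0.02], [0.73, -0.1, -0.02], [0.73, -0.1, -0.02]]
[[0.73, -0.1, -0.02], [0.73, -0.1, -0.02], [0.73, -0.1, -0.02], [0.73, -0.1, -0.02], [0.73, -0.1, -0.02]]
[[0.73, -0.1, -0.02], [0.73, -0.1, -0.02], [0.73, -0.1, -0.02], [0.73, -0.1, -0.02], [0.73, -0.1, -0.02]]
twist -0.0
```

Emit:
{"op": "arm_command", "data": {"gripper": [10,10,10,10,10], "dp": [[0.2,-0.03,-0.3],[0.4,-0.06,-0.3],[0.6,-0.1,-0.1],[0.73,-0.1,0],[0.73,-0.1,0]], "twist": [0,0,0,0,0]}}

```text
time: 18.4
tool_pos: [518.6, -148.4, 207.6]
tcp_rot: [-3.141, -0.0, 1.339]
contact_force: [0.0, -0.6, -4.3]
grip_width: 35.0
finger_force: 29.8
```

Emit:
{"op": "arm_command", "data": {"gripper": [10,10,10,10,10], "dp": [[0.73,-0.1,0],[0.73,-0.1,0],[0.73,-0.1,0],[0.73,-0.1,0],[0.73,-0.1,0]], "twist": [0,0,0,0,0]}}

```text
time: 19.02
tool_pos: [527.7, -57.3, 208.0]
tcp_rot: [3.142, -0.0, 1.338]
contact_force: [1.3, -0.1, -4.9]
grip_width: 35.2
finger_force: 29.8
```

Emit:
{"op": "arm_command", "data": {"gripper": [10,10,10,10,10], "dp": [[0.73,-0.1,0],[0.73,-0.1,0],[0.73,-0.1,0],[0.73,-0.1,0],[0.73,-0.1,0]], "twist": [0,0,0,0,0]}}

```text
time: 19.65
tool_pos: [536.5, 34.4, 207.9]
tcp_rot: [-3.142, -0.0, 1.338]
contact_force: [-0.8, -0.5, -5.0]
grip_width: 34.8
finger_force: 29.8
```

Emit:
{"op": "arm_command", "data": {"gripper": [10,10,10,10,10], "dp": [[0.73,-0.1,0],[0.73,-0.1,0],[0.73,-0.1,0.2],[0.5,-0.06,0.4],[0.2,0,0.5]], "twist": [0,0,0,0,0]}}

```text
time: 20.27
tool_pos: [544.2, 106.4, 179.5]
tcp_rot: [-3.141, 0.0, 1.339]
contact_force: [0.4, 0.7, -4.7]
grip_width: 34.9
finger_force: 29.8
```

```bash
python3 -c "
from h import *
st();tailrow()"
```

```text
t20.27 p [544.2 106.4 179.5] rpy [-180.     0.    76.7] F [ 0.4  0.7 -4.7] w34.9 f29.8 q6 0.29
[(14, 11), (15, 8), (13, 8), (16, 4), (12, 3), (61, 3), (62, 2), (114, 2)]
```

Emit:
{"op": "arm_command", "data": {"gripper": [10,10,10,10,10], "dp": [[0.4,0,0.6],[0.4,0,0.6],[0.4,0,0.6],[0.4,0,0.4],[0.3,0,0.2]], "twist": [0,0,0,0,0]}}

```text
time: 20.95
tool_pos: [555.2, 152.5, 119.6]
tcp_rot: [-3.141, 0.0, 1.339]
contact_force: [-0.1, 0.7, -4.2]
grip_width: 35.0
finger_force: 29.8
```

Emit:
{"op": "arm_command", "data": {"gripper": [10,10,10,10,10], "dp": [[0.2,0,0.14],[0.25,0,0.12],[0.25,0,0.12],[0.25,0,0.13],[0.25,0,0.13]], "twist": [0,0,0,0,0]}}

```text
time: 21.58
tool_pos: [563.3, 182.1, 106.3]
tcp_rot: [3.139, -0.002, 1.338]
contact_force: [-0.9, 3.1, 7.9]
grip_width: 34.9
finger_force: 30.0
```

```bash
python3 -c "
from h import *
st();tailrow()"
```

```text
t21.57 p [563.3 182.1 106.3] rpy [ 1.798e+02 -1.000e-01  7.670e+01] F [-0.9  3.1  7.9] w34.9 f30.0 q6 0.41
[(34, 11), (35, 10), (33, 6), (36, 5), (52, 4), (39, 2), (41, 2), (53, 2)]
```

It's righting as planned, now at about 22°. I'll continue.

Emit:
{"op": "arm_command", "data": {"gripper": [10,10,10,10,10], "dp": [[0.28,0,0.15],[0.28,0,0.16],[0.28,0,0.18],[0.28,0,0.19],[0.28,0,0.2]], "twist": [0,0,0,0,0]}}

```text
time: 22.25
tool_pos: [571.4, 216.3, 84.0]
tcp_rot: [3.139, -0.002, 1.339]
contact_force: [-1.8, 3.4, 5.2]
grip_width: 35.1
finger_force: 30.0
```

```bash
python3 -c "
from h import *
st();tailrow()"
```

```text
t22.25 p [571.4 216.3  84. ] rpy [ 1.798e+02 -1.000e-01  7.670e+01] F [-1.8  3.4  5.2] w35.1 f30.0 q6 0.47
[(76, 11), (77, 10), (75, 6), (78, 5), (74, 3), (128, 1), (120, 1), (105, 1)]
```

Emit:
{"op": "arm_command", "data": {"gripper": [10,10,10,10,10], "dp": [[0.15,0,0.12],[0.1,0,0.1],[0.05,0,0.1],[0,0,0.05],[0,0,0]], "twist": [0,0,0,0,0]}}

```text
time: 22.92
tool_pos: [573.9, 224.4, 75.3]
tcp_rot: [3.137, -0.005, 1.338]
contact_force: [0.2, 7.2, 8.1]
grip_width: 35.1
finger_force: 30.0
```

```bash
python3 -c "
from h import *
st();tailrow();print([(t,int(proj(-99,0,14,t,h)[1])) for h in(95,98) for t in(0,3,6)])"
```

```text
t22.93 p [573.9 224.4  75.3] rpy [179.7  -0.3  76.7] F [0.2 7.2 8.1] w35.1 f30.0 q6 0.48
[(88, 12), (89, 8), (87, 8), (90, 4), (86, 3), (85, 1), (120, 1), (98, 1)]
[(0, 86), (3, 80), (6, 73), (0, 86), (3, 80), (6, 73)]
```

The organiser is level on the bench (row 88). I'll release and withdraw straight up.

Emit:
{"op": "arm_command", "data": {"gripper": [36,40,55,75,90], "dp": [[0,0,0],[0,0,0],[0,0,0],[0,0,0],[0,0,0]], "twist": [0,0,0,0,0]}}

```text
time: 23.6
tool_pos: [571.9, 222.1, 73.0]
tcp_rot: [-3.141, 0.0, 1.338]
contact_force: [-0.0, -0.0, -0.7]
grip_width: 65.3
finger_force: 0.0
```

Emit:
{"op": "arm_command", "data": {"gripper": [90,90,90,90,90], "dp": [[0,0,0],[0,0,0],[0,0,-0.4],[0,0,-0.8],[0,0,-1]], "twist": [0,0,0,0,0]}}

```text
time: 24.22
tool_pos: [571.8, 222.3, 129.1]
tcp_rot: [-3.141, 0.0, 1.338]
contact_force: [0.0, -0.5, 0.6]
grip_width: 90.2
finger_force: 0.0
```

Emit:
{"op": "arm_command", "data": {"gripper": [90,90,90,90,90], "dp": [[0,0,-1],[0,0,-1],[0,0,-1],[0,0,-0.5],[0,0,0]], "twist": [0,0,0,0,0]}}

```text
time: 24.85
tool_pos: [572.3, 222.4, 216.7]
tcp_rot: [3.14, -0.001, 1.338]
contact_force: [-0.5, 1.0, 0.2]
grip_width: 89.9
finger_force: 0.0
```

```bash
python3 - <<'E'
from h import *
st()
b=capture("scene"); w=capture("wrist")
v=np.hstack([cv2.resize(b[130:310,110:390],(440,283),interpolation=cv2.INTER_CUBIC),cv2.resize(w,(360,283))])
cv2.imwrite("pics/v4.png",v[...,::-1])
E
```

```text
t24.85 p [572.3 222.4 216.7] rpy [ 1.799e+02 -1.000e-01  7.670e+01] F [-0.5  1.   0.2] w89.9 f0.0 q6 0.48
```

View pics/v4.png

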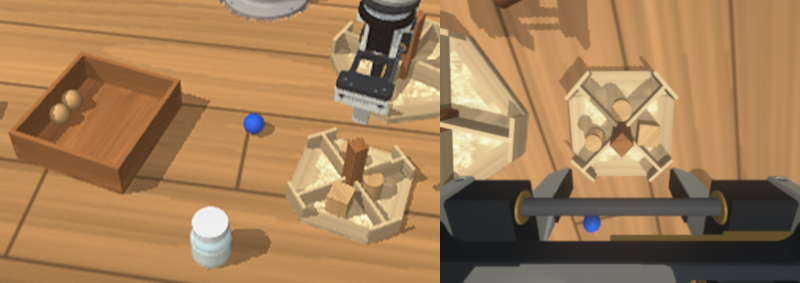

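v4 shows both balls in the crate at (60,113) and (73,99). The organiser stands flat on the bench at (350,185) with its three pieces in it, and the gripper is clear.

```bash
python3 -c "
from h import *
print(close_job())"
```

```text
the job is handed in; nothing more can be done
None
```

Both balls are in the crate, and the organiser stands upright on the bench, clear of the crate and let go, with the block, billet and foot still inside; the job is handed in at about 25 s, but no verdict came back.

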